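# Count the copper medals into the tray's trough

## Task

Two copper medals and one silver medal lie on the platform of the green counting tray. Slide the two copper ones across the platform into the trough without lifting them, leave the silver one where it lies, and then shut the yellow lid over the trough.

Things in the scene. Friction and masses are not known exactly. Their poses are not given: they have to be found in the camera images.
- tray: Green fixed counting tray, 204 (x) by 202 mm (y). Origin: centre of its underside, on the table; z up. Platform: y -105 to 30 mm, top 30 mm above the table, 4 mm rims only at its x ends. Open trough: y 30 to 92 mm, x -98 to 98, white floor 4 mm above the table; outer wall (y 92 to 97) and end walls 34 mm high. The platform's y = 30 edge has no rim: a medal pushed over it drops into the trough.
- copper_a: Copper-coloured medal, 40 mm in diameter, 7 mm thick, about 75 g, lying flat on the tray's platform. Origin: centre of its underside.
- copper_b: Another copper-coloured medal, just like copper_a: 40 mm in diameter, 7 mm thick, about 75 g, lying flat on the tray's platform. Origin: centre of its underside.
- silver: Silver-coloured medal, to be left where it lies: 40 mm in diameter, 7 mm thick, about 75 g, lying flat on the tray's platform. Origin: centre of its underside. The three medals lie in a row along the tray's x, in any order, 50 mm or more apart centre to centre along x.
- lid (a joint): Yellow lid, rad: 0 shut, flat over the trough; pi/2 upright; 2.0 stop, leaning away from the platform. Starts at 1.75 to 2.0. 200 mm (tray x) by 70 by 4 mm, 60 g. Hinge line along tray x at tray y = 94.5, z = 36 mm; shut, its free edge is at y = 24.5. Stays put within 0.4 rad of upright; pushed towards the platform to below about 1.1 rad it falls shut softly by itself in about a second.
Mind the look-alikes: they are no part of the job. What is shaped like the copper_a but blue is not meant.

How it is judged:
On the way, in this order (a step that is already met when the one before it is completed fails the run):
1. both copper medals lie in the trough (x of copper_a in the frame of tray between -0.098 and 0.098 m and y of copper_a in the frame of tray between 0.032 and 0.092 m and z of each of copper_a, copper_b in the frame of tray below 0.028 m and x of copper_b in the frame of tray between -0.098 and 0.098 m and y of copper_b in the frame of tray between 0.032 and 0.092 m), for 0.2 s.
2. the lid is shut (value of joint lid below 0.17 rad), for 0.2 s.
At the end, for the whole second after the job is handed in: Both copper medals rest in the trough (below the platform's level, between the trough's walls), the lid is shut over them to within 0.17 rad (10 degrees), and the silver medal lies on the platform within 20 mm of where it was (all of step 1 and value of joint lid below 0.17 rad and distance of silver from where it was at the start of the episode below 0.02 m and z of silver in the frame of tray above 0.026 m and linear speed of each of copper_a, copper_b, silver below 0.02 m/s); the robot touches nothing.
It fails at once if the silver medal is moved by more than 20 mm (distance of silver from where it was at the start of the episode above 0.02 m).
It fails at once if a copper medal is lifted (its underside more than 30 mm above the platform) (z of any of copper_a, copper_b in the frame of tray above 0.06 m).
It also fails if it takes over 50 s, if anything falls off the work surface, if the arm or the gripper's body presses on something with over 40 N, if the wrist force passes 120 N, or if a joint passes its speed limit or range.

## Robot

A 6-joint arm with a two-finger parallel gripper is mounted at the origin on the work surface. World frame = base frame: x ahead of the robot, y to its left, z up, the work surface at z = 0. Lengths are in m, angles in rad, forces in N, time in s.
With the tool pointing down it reaches from about 0.35 to 0.85 m from the base axis. Payload 8.1 kg.
Tool frame: the origin (TCP) lies on the centre line of the jaws, within the pads' length; the fingertips stand ahead of it and the grasp point (between the pads) lies 2 mm behind it (tip_reach is the z of the fingertips in the tool frame, in m); z points along the fingers, y is the line along which they close (so a half turn about z gives the same grasp; the last joint's range is limited). The gripper opens to 93 mm and grips with 3 to 60 N. Pads are 15 mm wide; open, the fingers measure 128 mm over their backs; the gripper's body (75 mm by 188 mm) begins 65 mm behind the grasp point.
Start: joints at [1.016, 0.13, 1.488, -0, 1.523, -0.085], TCP at [0.272, 0.535, 0.236] pointing down, gripper open.
Joint ranges: [-2.96, 2.96], [-0.89, 2.26], [0.02, 2.5], [-1.34, 4.48], [0, 2.73], [-2.66, 2.66]. Speed limits (rad/s): [2.39, 2.39, 2.79, 3.14, 3.14, 3.14].

## Interface

Orientations are given as a unit quaternion [w, x, y, z].
In Python, from workcell import get_obs, grab_frame, camera_info, job_done, tip_reach gives the robot as it stands. The module is installed in compiled form; this text tells all that it offers.
- The arm moves only by the tool move_arm, never from a script. Its arguments are lists of equal length, an entry for each row: "linear": the shift along the tool's x, y, z in cm, a list of three; "yaw": the turn about the tool's z in rad. A call has 1 to 5 rows; each row shifts and turns the commanded pose from where the row before left it, along the tool's axes as they then stand; what a row does not reach is not made up. A row lasts 1/8 s, in which the tool goes at most 62.5 mm and 10.7 degrees, less where a joint would pass 70% of its speed; a pose out of reach is approached as far as the arm can. A call is refused whole if a number of a shift passes 6.25 or a number of a turn 0.188, either way. A call with a gripper value outside its range is refused whole. "grip" is the finger opening in cm, from 0 to 9.3, set as the call begins (left out, the last holds). The fingers move at their own pace and stop on an object; "squeeze" is the grip in N (left out, the last holds). Time passes only in rows, so rows that do not move let the fingers close. It gives the time, the measured TCP pose, the force, the opening and the grip force at its end, in the units of the state.
- get_obs(): the state, without advancing time (a new reading comes with each control period).
- grab_frame(name): name is "scene" or "top"; returns the picture (384x512x3 uint8, red, green, blue); there is no depth.
- camera_info(name): a dict with "fx", "fy", "cx", "cy" (pixels), "k1" (the pictures are not rectified: a ray, as slopes to the right and down, at radius r is drawn at 1 + k1 r^2 times it, then the intrinsics apply), "extrinsics" (4x4, takes a point from camera to world coordinates). Camera axes: x right, y down, z forward; pixel columns grow to the right and rows downward; lengths in m; the calibration is good to about 2 mm. A picture is of the moment at which its call begins. camera_info takes no time and is no camera call.
- job_done(): hands the job in; it is judged then, once.
The state is a dict: "time": time; "joint_pos": joint angles; "joint_vel": joint speeds; "effort": joint torques, N m; "position": TCP position; "orientation": TCP orientation; "contact_force": force on the tool from outside, world axes, zero at the start; "moment": the same for the moment, N m; "finger_gap": finger opening in m; "finger_force": force on a finger pad.
Only numpy, scipy, OpenCV 4.12 (cv2) and the standard library are available. Lean on these libraries where they do the work, as an engineer would, in place of code of your own. Each camera call takes 0.05 s, during which the arm holds its last target. There are 200 camera calls.

## Working session

There is one attempt and no reset: what is moved stays moved. The work goes in short steps, Python scripts to look and compute and a tool call to move; the robot and the scene stay as the last step left them, time stands still between calls to the robot, and variables do not carry over. Pictures are saved under pics/ and viewed, at most 10 in all, crops included, and the job is handed in when it is done.

Besides the shell and the picture viewer there is one more tool, called in YAML: its name, and indented under it one key for each argument. move_arm: Moves the arm, as the interface text tells. Its arguments: {"type":"object","properties":{"linear":{"type":"array"},"yaw":{"type":"array"},"grip":{"type":"number"},"squeeze":{"type":"number"}},"required":["linear","yaw"]}

```bash
mkdir -p pics
cat > h.py <<'E'
import numpy as np, cv2
from workcell import *
def ray(cam,u,v,z):
    c=camera_info(cam);E=np.array(c["extrinsics"])
    d=np.array([(u-c["cx"])/c["fx"],(v-c["cy"])/c["fy"]]);s=d.copy()
    for _ in range(20): s=d/(1+c["k1"]*(s@s))
    w=E[:3,:3]@np.array([*s,1]);o=E[:3,3]
    return o+w*(z-o[2])/w[2]
def proj(cam,p):
    c=camera_info(cam);E=np.array(c["extrinsics"])
    q=E[:3,:3].T@(np.array(p)-E[:3,3]);s=q[:2]/q[2];s=s*(1+c["k1"]*(s@s))
    return s*[c["fx"],c["fy"]]+[c["cx"],c["cy"]]
E
python3 - <<'E'
from h import *
print(get_obs(),tip_reach)
for n in("top","scene"):
    f=grab_frame(n);cv2.imwrite(f"pics/{n}0.png",cv2.resize(f[:,:,::-1],(800,600)))
    print(camera_info(n))
E
```

```text
{'time': 0.0, 'joint_pos': array([ 1.01558489e+00,  1.31177255e-01,  1.48927638e+00,  1.28397510e-05,
        1.52295882e+00, -8.54039707e-02]), 'joint_vel': array([-0.00016627, -0.00092122, -0.0005054 , -0.00121776,  0.00112873,
        0.00060021]), 'effort': array([-9.36356591e-04, -5.59851301e+01, -4.91752160e+01,  7.66990450e-02,
        3.58949136e-02, -1.41440592e-04]), 'position': array([0.27132849, 0.53455569, 0.23457938]), 'orientation': array([-2.92576304e-04,  2.32749573e-01,  9.72536276e-01, -8.61603214e-04]), 'contact_force': array([-0.41186067,  0.20242017, -0.51390788]), 'moment': array([0.03974488, 0.01348796, 0.05129045]), 'finger_force': 0.0, 'finger_gap': 0.09308516251088465} 0.017
{'fx': 348.40357279069497, 'fy': 348.40357279069497, 'cx': 254.82316340589045, 'cy': 189.4878574900504, 'k1': -0.06660612749932764, 'extrinsics': array([[-0.02774317, -0.99766782,  0.06236382,  0.56404271],
       [-0.99828766,  0.03086646,  0.04968914,  0.00753045],
       [-0.05149821, -0.06087849, -0.9968158 ,  0.71757295],
       [ 0.        ,  0.        ,  0.        ,  1.        ]])}
{'fx': 492.44062536949616, 'fy': 492.44062536949616, 'cx': 259.9815518877739, 'cy': 185.43951983718682, 'k1': 0.036737264066558084, 'extrinsics': array([[ 0.68328192,  0.36146786, -0.63440271,  1.04058908],
       [ 0.73012778, -0.34570476,  0.58940787, -0.40402498],
       [-0.00626404, -0.86592679, -0.50013154,  0.42461079],
       [ 0.        ,  0.        ,  0.        ,  1.        ]])}
```

View pics/top0.png

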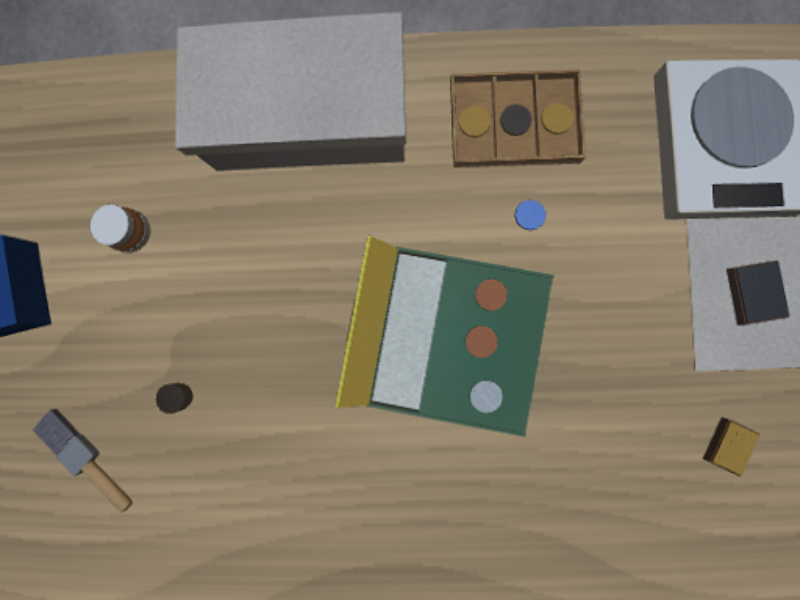

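View pics/scene0.png

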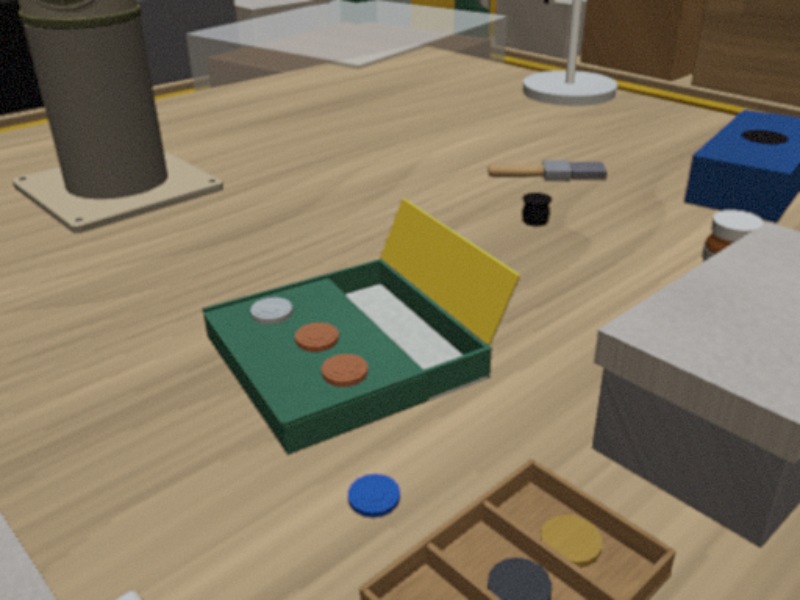

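Top view at 800x600 scale shows two copper medals on the tray at (491,295) and (482,342) and the silver one at (486,397). The trough is to their left with the lid leaning back.

Possible mix-ups are the blue disc (530,214), the gold discs (475,121) and (557,118), and the black one (516,119). All of these are off the tray. I choose the two copper discs on the tray and will check them in a close crop.

Run:
```python
from h import *
f=grab_frame("top")[:,:,::-1]
cv2.imwrite("pics/crop.png",cv2.resize(f[145:285,210:360],(640,597),interpolation=cv2.INTER_CUBIC))
k=.64
for n,u,v,z in [("cu1",491,295,.037),("cu2",482,342,.037),("ag",486,397,.037),("edge1",446,261,.03),("edge2",420,409,.03),("far1",552,275,.034),("far2",526,435,.034),("lidtop1",370,237,.1),("lidtop2",338,407,.1)]:
    print(n,ray("top",u*k,v*k,z).round(4))
```

```text
cu1 [ 0.6044 -0.0743  0.037 ]
cu2 [ 0.5463 -0.061   0.037 ]
ag [ 0.4784 -0.0636  0.037 ]
edge1 [ 0.6497 -0.0201  0.03  ]
edge2 [0.4646 0.0184 0.03  ]
far1 [ 0.6273 -0.1518  0.034 ]
far2 [ 0.43   -0.1117  0.034 ]
lidtop1 [0.6717 0.0688 0.1   ]
lidtop2 [0.4788 0.1101 0.1   ]
```

View pics/crop.png

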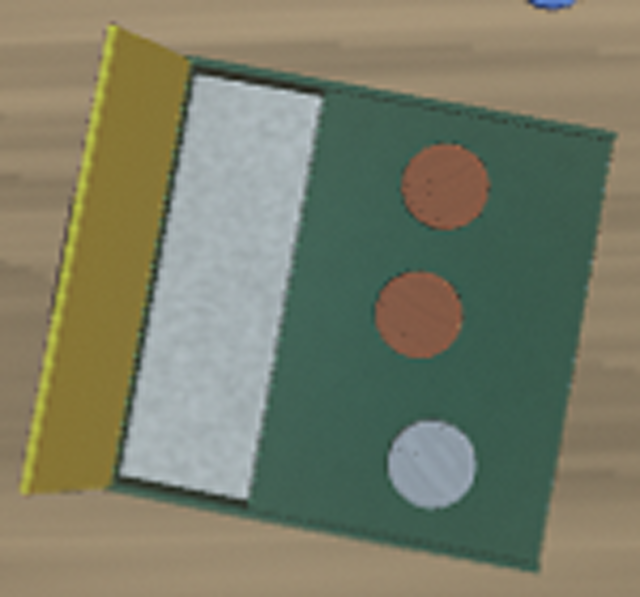

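The crop confirms it: the copper medals are at crop (446,187) and (419,314), and the silver one is at (431,464). The trough is on the left and the lid is open. I'll push both copper medals at once, one finger behind each, with the finger centres 60 mm apart.

```bash
cat >> h.py <<'E'
A=np.radians(-11.6); ex=np.array([np.cos(A),np.sin(A)]); ey=np.array([-ex[1],ex[0]]); M=np.array([.5572,-.0009])
def W(x,y): return M+ex*x/1000+ey*(y-30)/1000
def here():
    o=get_obs(); from scipy.spatial.transform import Rotation as R
    q=o["orientation"]; m=R.from_quat([*q[1:],q[0]]).as_matrix()
    return np.array(o["position"]),np.arctan2(m[1,0],m[0,0]),m
def rows(xy,z,n,th=A+np.pi/2):
    p,t,m=here(); d=np.array([*(np.array(xy)-p[:2]),z-p[2]])/n*100; q=-(th-t+np.pi)%(2*np.pi)-np.pi if 0 else -(((th-t+np.pi)%(2*np.pi))-np.pi)
    print("at",p.round(4),"tray",(np.array([ex@(p[:2]-M),ey@(p[:2]-M)+.03])*1000).round(1),"yaw left",round(q,3),"F",get_obs()["contact_force"].round(1))
    for i in range(n):
        a=t-q/n*i
        print([round(float(v),1) for v in(d@[np.cos(a),np.sin(a),0],d@[np.sin(a),-np.cos(a),0],-d[2])],round(q/n,3))
E
python3 -c "
from h import *
rows(W(31,-80),.236,15)"
```

```text
at [0.2714 0.5346 0.2348] tray [-387.6  497.1] yaw left 1.303 F [0.4 0.4 0.3]
[-3.7, -3.0, -0.0] 0.087
[-4.0, -2.6, -0.0] 0.087
[-4.2, -2.3, -0.0] 0.087
[-4.3, -1.9, -0.0] 0.087
[-4.5, -1.5, -0.0] 0.087
[-4.6, -1.1, -0.0] 0.087
[-4.7, -0.7, -0.0] 0.087
[-4.7, -0.3, -0.0] 0.087
[-4.8, 0.1, -0.0] 0.087
[-4.7, 0.5, -0.0] 0.087
[-4.7, 0.9, -0.0] 0.087
[-4.6, 1.3, -0.0] 0.087
[-4.4, 1.7, -0.0] 0.087
[-4.3, 2.1, -0.0] 0.087
[-4.1, 2.4, -0.0] 0.087
```

move_arm:
  linear:
    - [-3.7,-3.0,0]
    - [-4.0,-2.6,0]
    - [-4.2,-2.3,0]
    - [-4.3,-1.9,0]
    - [-4.5,-1.5,0]
  yaw: [0.087,0.087,0.087,0.087,0.087]
  grip: 4.25

```text
time: 0.78
position: [0.3704, 0.3173, 0.2354]
orientation: [-0.0, 0.438, 0.899, -0.0]
contact_force: [0.6, -0.3, 0.2]
finger_gap: 0.0473
finger_force: 0.0
```

move_arm:
  linear:
    - [-4.6,-1.1,0]
    - [-4.7,-0.7,0]
    - [-4.7,-0.3,0]
    - [-4.8,0.1,0]
    - [-4.7,0.5,0]
  yaw: [0.087,0.087,0.087,0.087,0.087]

```text
time: 1.4
position: [0.4689, 0.1014, 0.2355]
orientation: [-0.0, 0.622, 0.783, 0.0]
contact_force: [-0.2, 0.4, 0.2]
finger_gap: 0.0426
finger_force: 0.0
```

move_arm:
  linear:
    - [-4.7,0.9,0]
    - [-4.6,1.3,0]
    - [-4.4,1.7,0]
    - [-4.3,2.1,0]
    - [-4.1,2.4,0]
  yaw: [0.087,0.087,0.087,0.087,0.087]

```text
time: 2.02
position: [0.5662, -0.116, 0.2353]
orientation: [-0.0, 0.776, 0.63, -0.0]
contact_force: [0.9, 0.4, -0.8]
finger_gap: 0.0425
finger_force: 0.0
```

```bash
python3 -c "
from h import *
rows(W(31,-80),.06,5)"
```

```text
at [ 0.5662 -0.116   0.2353] tray [ 31.9 -80.9] yaw left -0.004 F [ 0.9  0.4 -0.8]
[0.0, -0.0, 3.5] -0.001
[0.0, -0.0, 3.5] -0.001
[0.0, -0.0, 3.5] -0.001
[0.0, -0.0, 3.5] -0.001
[0.0, -0.0, 3.5] -0.001
```

move_arm:
  linear:
    - [0,0,4]
    - [0,0,4]
    - [0,0,4]
    - [0,0,4]
    - [0,0,1.5]
  yaw: [0,0,0,0,0]

```text
time: 2.65
position: [0.5636, -0.1138, 0.0575]
orientation: [-0.002, 0.775, 0.631, -0.001]
contact_force: [-0.4, -0.7, -0.4]
finger_gap: 0.0423
finger_force: 0.0
```

Run:
```python
from h import *
rows(W(31,-80),.05,1)
f=grab_frame("scene")[:,:,::-1]
cv2.imwrite("pics/s1.png",cv2.resize(f[100:310,110:360],(714,600),interpolation=cv2.INTER_CUBIC))
```

```text
at [ 0.5636 -0.1138  0.0575] tray [ 29.  -79.3] yaw left -0.002 F [-0.4 -0.7 -0.4]
[-0.1, 0.2, 0.7] -0.002
```

View pics/s1.png

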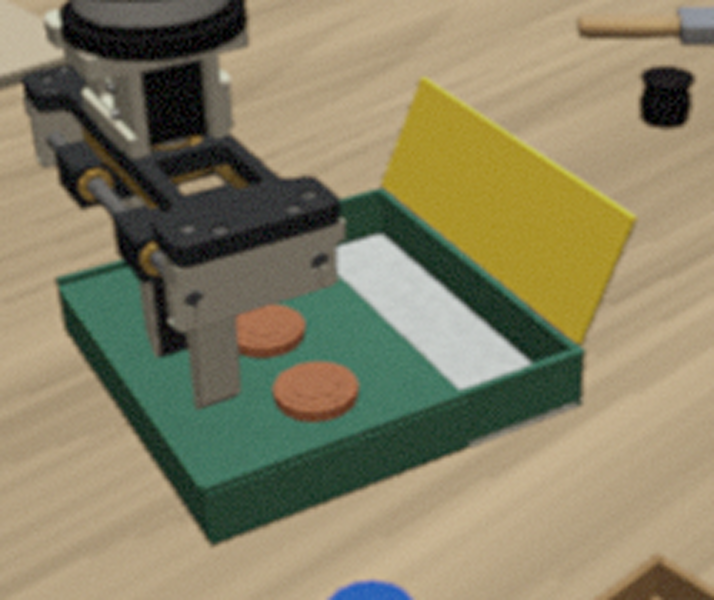

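The fingers stand behind the two copper medals: the near finger is at (218,400), and the medals are at (316,390) and (268,328). Next I lower and push.

move_arm:
  linear:
    - [0,0.2,0.8]
    - [0,0,0]
    - [1.0,0,0]
    - [1.0,0,0]
    - [1.0,0,0]
  yaw: [0,0,0,0,0]

```text
time: 3.32
position: [0.5745, -0.0848, 0.0533]
orientation: [0.001, 0.775, 0.632, 0.0]
contact_force: [0.0, -0.7, 1.2]
finger_gap: 0.0425
finger_force: 0.8
```

move_arm:
  linear:
    - [1.0,0,0]
    - [1.0,0,0]
    - [1.0,0,0]
    - [0.5,0,0]
    - [0,0,0]
  yaw: [0,0,0,0,0]

```text
time: 3.95
position: [0.5809, -0.0507, 0.0525]
orientation: [-0.0, 0.775, 0.632, -0.0]
contact_force: [-0.3, -0.1, 0.5]
finger_gap: 0.0423
finger_force: 0.1
```

Run:
```python
from h import *
rows(W(31,26),.05,4)
f=grab_frame("scene")[:,:,::-1]
cv2.imwrite("pics/s2.png",cv2.resize(f[100:310,110:360],(714,600),interpolation=cv2.INTER_CUBIC))
```

```text
at [ 0.5809 -0.0507  0.0525] tray [ 33.3 -14. ] yaw left -0.001 F [-0.3 -0.1  0.5]
[1.0, -0.1, 0.1] -0.0
[1.0, -0.1, 0.1] -0.0
[1.0, -0.1, 0.1] -0.0
[1.0, -0.1, 0.1] -0.0
```

View pics/s2.png

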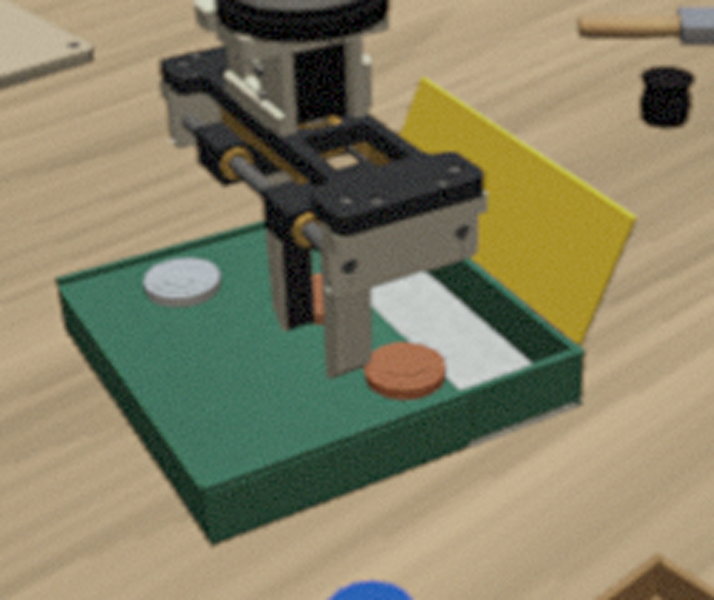

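Both medals slide ahead of the fingers, with the near one at (405,370) at the trough edge. The silver medal hasn't moved, at (181,280). I lower 3 mm and keep pushing.

move_arm:
  linear:
    - [0,0,0.3]
    - [1.0,0,0]
    - [1.0,0,0]
    - [1.0,0,0]
    - [1.0,0,0]
  yaw: [0,0,0,0,0]

```text
time: 4.62
position: [0.587, -0.0111, 0.0486]
orientation: [-0.002, 0.775, 0.632, -0.002]
contact_force: [-7.4, -0.6, 2.2]
finger_gap: 0.0421
finger_force: 3.4
```

move_arm:
  linear:
    - [0.5,0,0]
    - [0,0,0]
    - [0,0,0]
  yaw: [0,0,0]

```text
time: 5.0
position: [0.5904, -0.0071, 0.0498]
orientation: [0.0, 0.775, 0.631, 0.0]
contact_force: [0.1, -0.5, 0.8]
finger_gap: 0.0426
finger_force: 0.0
```

Run:
```python
from h import *
rows(W(31,0),.15,3)
f=grab_frame("scene")[:,:,::-1]
cv2.imwrite("pics/s3.png",cv2.resize(f[100:310,110:360],(714,600),interpolation=cv2.INTER_CUBIC))
```

```text
at [ 0.5904 -0.0071  0.0498] tray [33.8 30.6] yaw left -0.001 F [ 0.1 -0.5  0.8]
[-1.0, -0.1, -3.3] -0.0
[-1.0, -0.1, -3.3] -0.0
[-1.0, -0.1, -3.3] -0.0
```

View pics/s3.png

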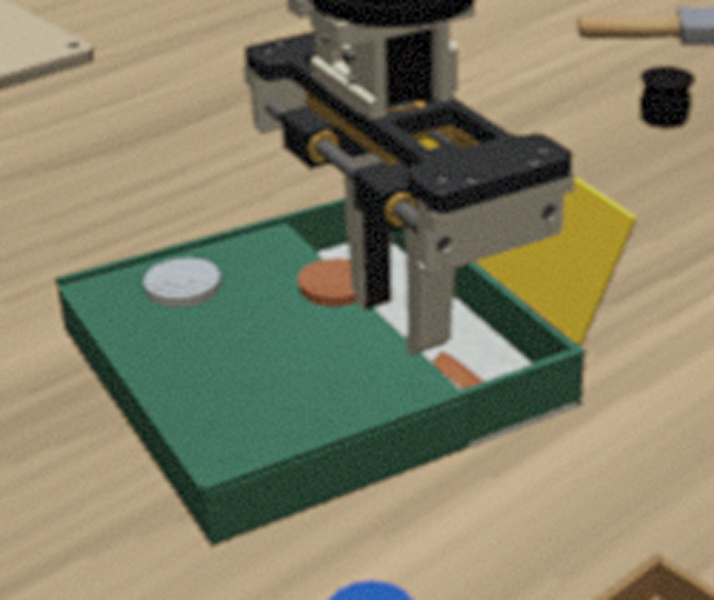

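The near copper medal has dropped into the trough, at (460,370). The other slipped sideways to (330,282) and is still on the platform. I lift, back off and measure it again.

move_arm:
  linear:
    - [0,0,-3]
    - [-3,0,-4]
    - [-5,0,0]
    - [-5,0,0]
    - [0,0,0]
  yaw: [0,0,0,0,0]
  grip: 0

```text
time: 5.68
position: [0.5632, -0.1379, 0.12]
orientation: [0.001, 0.777, 0.63, -0.0]
contact_force: [-0.5, -0.3, -0.2]
finger_gap: 0.0013
finger_force: 0.0
```

Run:
```python
from h import *
rows(W(31,0),.15,1)
f=grab_frame("top")[:,:,::-1]
cv2.imwrite("pics/t2.png",cv2.resize(f[145:285,210:360],(640,597),interpolation=cv2.INTER_CUBIC))
f=grab_frame("scene")[:,:,::-1]
cv2.imwrite("pics/s4.png",cv2.resize(f[100:310,110:360],(714,600),interpolation=cv2.INTER_CUBIC))
```

```text
at [ 0.5632 -0.1379  0.12  ] tray [  33.4 -103. ] yaw left -0.006 F [-0.5 -0.3 -0.2]
[10.3, -0.3, -3.0] -0.006
```

View pics/t2.png

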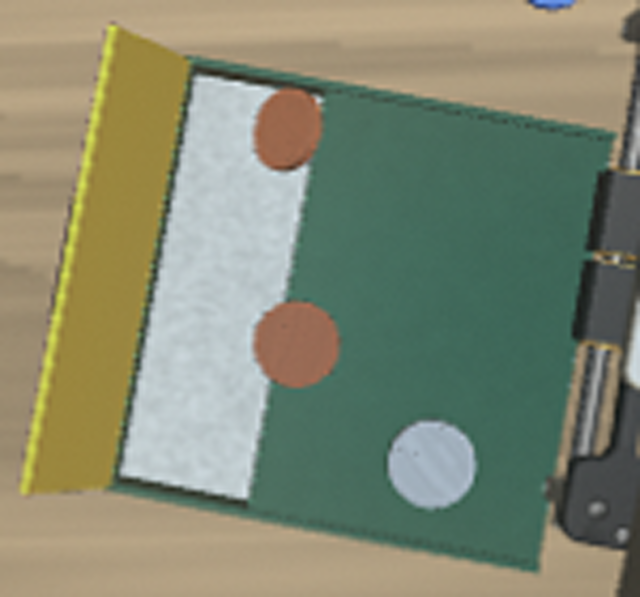

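The first medal leans in the trough at crop (288,128). The second is at (297,344) on the platform, overhanging the edge. I'll push the second with closed fingers, then nudge the first flat.

```bash
python3 - <<'E'
from h import *
for u,v,z in[(297,344,.037),(288,128,.025),(321,105,.034),(321,135,.034),(256,128,.012),(308,167,.02),(431,464,.037)]:
    p=ray("top",u/4.267+210,v/4.264+145,z)[:2]-M; print(u,v,(ex@p*1000).round(1),(ey@p*1000+30).round(1))
E
python3 -c "
from h import *
rows(W(2,-45),.12,4)"
```

```text
297 344 -21.2 21.7
288 128 76.7 42.6
321 105 88.8 29.4
321 135 75.1 27.1
256 128 75.5 57.7
308 167 60.7 30.3
431 464 -64.0 -47.1
at [ 0.5637 -0.1349  0.1197] tray [  33.3 -100. ] yaw left -0.003 F [0.8 0.6 0.3]
[1.4, -0.8, -0.0] -0.001
[1.4, -0.8, -0.0] -0.001
[1.4, -0.8, -0.0] -0.001
[1.4, -0.8, -0.0] -0.001
```

move_arm:
  linear:
    - [2.9,-1.8,0]
    - [2.8,-1.8,0]
    - [2.8,-1.8,0]
    - [0,0,3.0]
    - [0,0,2.5]
  yaw: [0,0,0,0,0]

```text
time: 6.4
position: [0.5282, -0.0382, 0.0641]
orientation: [0.0, 0.775, 0.632, 0.0]
contact_force: [0.7, 0.5, 0.0]
finger_gap: 0.0003
finger_force: 0.0
```

move_arm:
  linear:
    - [0,0,0]
    - [0,0,0]
  yaw: [0,0]

```text
time: 6.65
position: [0.5287, -0.0397, 0.0656]
orientation: [0.0, 0.775, 0.632, 0.0]
contact_force: [0.3, -0.3, 1.7]
finger_gap: 0.0005
finger_force: 0.0
```

```bash
python3 -c "
from h import *
rows(W(-21,-15),.049,1)"
```

```text
at [ 0.5287 -0.0397  0.0656] tray [-20.1 -13.7] yaw left -0.001 F [ 0.3 -0.3  1.7]
[-0.1, -0.1, 1.7] -0.001
```

move_arm:
  linear:
    - [0,0,0.8]
    - [0,0,0.8]
    - [0,0,0]
    - [0.8,0,0]
    - [0.8,0,0]
  yaw: [0,0,0,0,0]

```text
time: 7.28
position: [0.5317, -0.0242, 0.0489]
orientation: [0.0, 0.776, 0.631, 0.0]
contact_force: [0.0, -1.0, 0.3]
finger_gap: 0.0003
finger_force: 0.2
```

move_arm:
  linear:
    - [0.8,0,0]
    - [0.8,0,0]
    - [0.8,0,0]
    - [0.8,0,0]
    - [0.4,0,0]
  yaw: [0,0,0,0,0]

```text
time: 7.9
position: [0.5388, 0.0112, 0.0486]
orientation: [0.0, 0.775, 0.632, 0.0]
contact_force: [0.7, -0.7, 0.1]
finger_gap: 0.0002
finger_force: 0.3
```

move_arm:
  linear:
    - [0,0,0]
    - [0,0,0]
  yaw: [0,0]

```text
time: 8.15
position: [0.5385, 0.0105, 0.0485]
orientation: [-0.0, 0.775, 0.631, -0.0]
contact_force: [-0.9, 0.3, -0.4]
finger_gap: 0.0005
finger_force: 0.1
```

Run:
```python
from h import *
rows(W(75,5),.12,2)
f=grab_frame("scene")[:,:,::-1]
cv2.imwrite("pics/s5.png",cv2.resize(f[100:310,110:360],(714,600),interpolation=cv2.INTER_CUBIC))
```

```text
at [0.5385 0.0105 0.0485] tray [-20.6  37.5] yaw left -0.002 F [-0.9  0.3 -0.4]
[-1.6, 4.8, -3.6] -0.001
[-1.6, 4.8, -3.6] -0.001
```

View pics/s5.png

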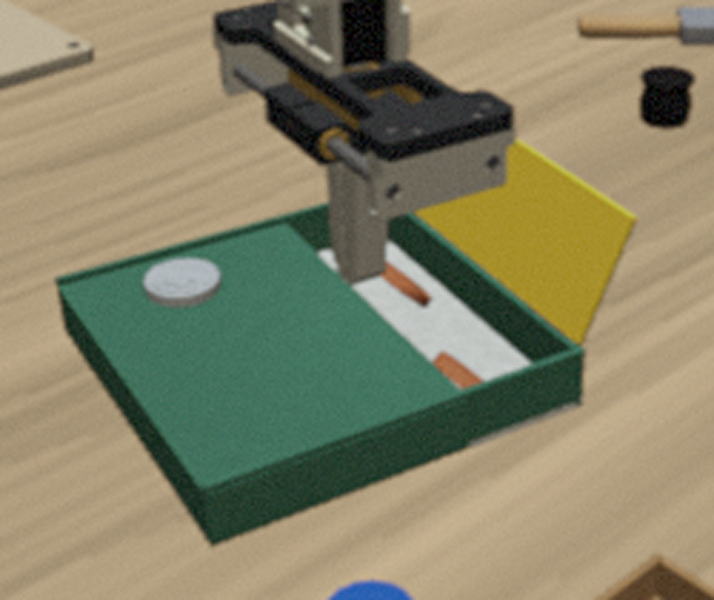

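The second medal is also over the edge and tilted beside the finger, at (405,285). I lift and check from the top.

move_arm:
  linear:
    - [0,0,-3]
    - [-3,0,-4]
    - [-6,0,0]
    - [-6,0,0]
    - [0,0,0]
  yaw: [0,0,0,0,0]

```text
time: 8.82
position: [0.5074, -0.1401, 0.1189]
orientation: [0.001, 0.777, 0.629, -0.0]
contact_force: [0.4, 0.6, -0.0]
finger_gap: 0.0005
finger_force: 0.0
```

Run:
```python
from h import *
rows(W(75,5),.12,2)
f=grab_frame("top")[:,:,::-1]
g=grab_frame("scene")[:,:,::-1]
cv2.imwrite("pics/t3.png",np.hstack([cv2.resize(f[155:275,230:300],(350,600),interpolation=cv2.INTER_CUBIC),cv2.resize(g[160:260,200:325],(450,600)[:1]+(360,),interpolation=cv2.INTER_CUBIC).repeat(1,0) if 0 else cv2.copyMakeBorder(cv2.resize(g[160:260,200:312],(448,400),interpolation=cv2.INTER_CUBIC),0,200,0,0,0)]))
```

```text
at [ 0.5074 -0.1401  0.1189] tray [ -20.8 -116.4] yaw left -0.007 F [ 0.4  0.6 -0. ]
[6.1, 4.7, -0.1] -0.004
[6.1, 4.8, -0.1] -0.004
```

View pics/t3.png

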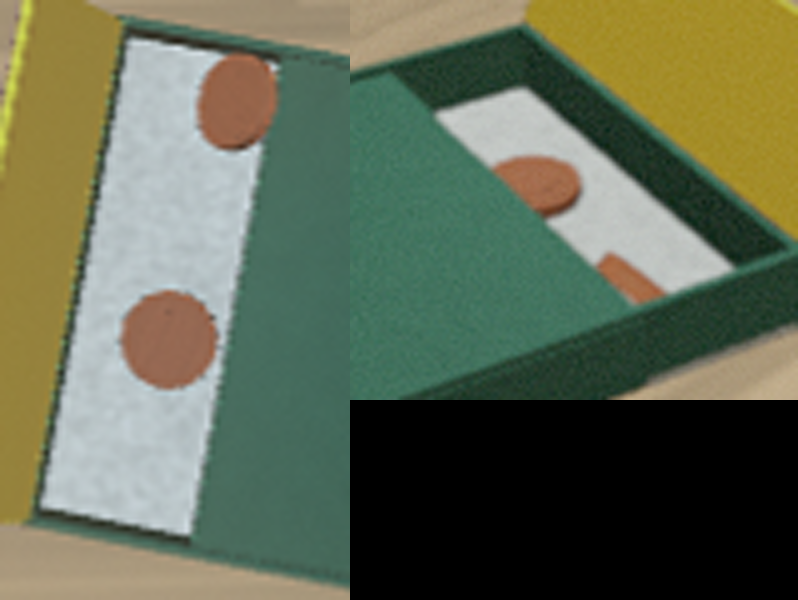

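The second medal lies flat in the trough at (170,340). The first leans at (238,102), tilted about 36°, with its centre at tray y of about 43 mm and below platform level. That meets step 1, and the lid can close over it. Now for the lid: go over it and push it from behind.

move_arm:
  linear:
    - [0,0,-4.5]
    - [0,0,-4.5]
    - [5.6,0.4,0]
    - [5.6,0.4,0]
    - [5.6,0.4,0]
  yaw: [0,0,0,0,0]

```text
time: 9.55
position: [0.5542, 0.0293, 0.2087]
orientation: [-0.0, 0.775, 0.632, 0.0]
contact_force: [-0.3, 0.3, -0.1]
finger_gap: 0.0004
finger_force: 0.0
```

move_arm:
  linear:
    - [5.6,0.4,0]
    - [5.6,0.4,0]
    - [0,0,0]
    - [0,0,0]
  yaw: [0,0,0,0]

```text
time: 10.05
position: [0.5839, 0.1352, 0.2082]
orientation: [-0.0, 0.775, 0.632, -0.0]
contact_force: [-0.7, -0.3, 0.1]
finger_gap: 0.0007
finger_force: 0.0
```

```bash
python3 -c "
from h import *
rows(W(0,165),.092,3)"
```

```text
at [0.5839 0.1352 0.2082] tray [ -1.2 168.7] yaw left 0.001 F [-0.7 -0.3  0.1]
[-0.1, 0.0, 3.9] 0.0
[-0.1, 0.0, 3.9] 0.0
[-0.1, 0.0, 3.9] 0.0
```

move_arm:
  linear:
    - [0,0,3.9]
    - [0,0,3.9]
    - [0,0,3.8]
    - [-1.5,0,0]
    - [-1.5,0,0]
  yaw: [0,0,0,0,0]

```text
time: 10.68
position: [0.5789, 0.1029, 0.0942]
orientation: [0.001, 0.776, 0.631, 0.0]
contact_force: [0.7, -0.7, 0.7]
finger_gap: 0.0011
finger_force: 0.0
```

move_arm:
  linear:
    - [-1.5,0,0]
    - [-1.5,0,0]
    - [-1.5,0,0]
    - [-1.5,0,0]
    - [-1.0,0,0]
  yaw: [0,0,0,0,0]

```text
time: 11.3
position: [0.564, 0.0348, 0.0926]
orientation: [-0.0, 0.776, 0.631, -0.0]
contact_force: [-0.5, 1.1, 0.3]
finger_gap: 0.0009
finger_force: 0.0
```

move_arm:
  linear:
    - [0,0,0]
    - [0,0,-3]
    - [2,0,-4]
    - [4,0,-3]
    - [0,0,0]
  yaw: [0,0,0,0,0]

```text
time: 11.92
position: [0.5786, 0.0975, 0.1962]
orientation: [0.001, 0.774, 0.633, 0.003]
contact_force: [-0.4, -1.2, -0.0]
finger_gap: 0.0001
finger_force: 0.0
```

move_arm:
  linear:
    - [5,0,0]
    - [5,0,0]
    - [0,0,0]
    - [0,0,0]
    - [0,0,0]
  yaw: [0,0,0,0,0]

```text
time: 12.55
position: [0.5965, 0.1914, 0.1921]
orientation: [-0.0, 0.776, 0.631, -0.001]
contact_force: [-0.2, -0.1, -0.8]
finger_gap: 0.0004
finger_force: 0.0
```

Run:
```python
from h import *
rows(W(0,165),.092,1)
f=grab_frame("top")[:,:,::-1]
g=grab_frame("scene")[:,:,::-1]
cv2.imwrite("pics/t4.png",cv2.resize(np.hstack([f[130:300,190:360],g[110:280,120:320]]),(800,368),interpolation=cv2.INTER_CUBIC))
```

```text
at [0.5965 0.1914 0.1921] tray [-2.000e-01  2.262e+02] yaw left -0.003 F [-0.2 -0.1 -0.8]
[-6.1, 0.0, 10.0] -0.003
```

View pics/t4.png

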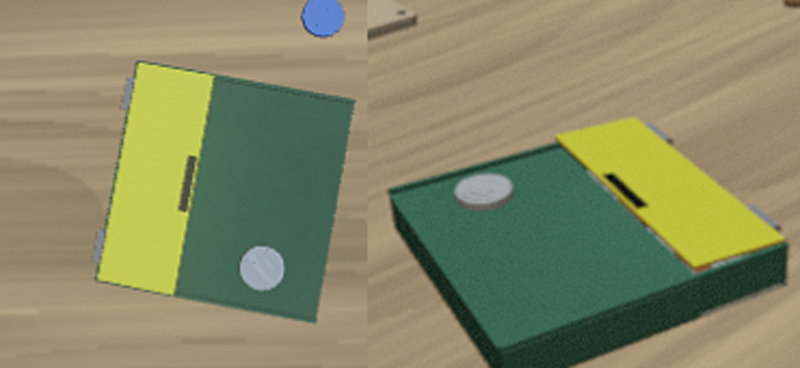

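The lid lies flat over the trough with its free edge running from (213,75) to (177,295). The silver medal is in place at (262,268), and the arm is clear of everything.

move_arm:
  linear:
    - [0,0,0]
    - [0,0,0]
    - [0,0,0]
    - [0,0,0]
    - [0,0,0]
  yaw: [0,0,0,0,0]

```text
time: 13.28
position: [0.5967, 0.1927, 0.1926]
orientation: [-0.0, 0.775, 0.631, -0.0]
contact_force: [0.2, -0.1, -0.3]
finger_gap: 0.0005
finger_force: 0.0
```

```bash
python3 -c "
from workcell import *
print(job_done())"
```

```text
the job is handed in; nothing more can be done
None
```

I handed the job in at about 13 s: both copper medals are in the trough (one leaned against the platform step in my last view before shutting the lid), the yellow lid is shut over them, and the silver medal was not touched; the hand-in returned no verdict.

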